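# Index the carving stand by one hole

## Task

Move the carving stand on to its next hole: with a fingertip press the spring plunger's dish down until its pin leaves the hole, keep it pressed while you push it round clockwise (seen from above) with the plate, and let it spring fully up in the very next hole, not past it. Do not force the stand while its pin still locks it. Nothing is to be picked up: do not touch the wooden blank, which must ride round standing on the plate, and leave everything else on the bench where it is.

Things in the scene. Friction and masses are not known exactly. Their poses are not given: they have to be found in the camera images.
- indexer: index stand; origin: centre of its underside on the vertical turning axis, z up, x towards the hole the pin starts in. Fixed green base with steel flange 210 mm across, top 54 mm up, with 12 holes (13 mm, 30 degrees apart) at 93 mm radius. Above it turns a round plate (150 mm across, plywood top 78 mm up), with the plunger on a fork that sticks out sideways
- faceplate (a joint): turn of the plate with fork and plunger, rad: 0 at the start, growing CLOCKWISE seen from above; 0.524 at the next hole. Slight friction (under 0.2 N m); stays where it is left; locked (about 1 mm of play) while the pin is in a hole
- plunger (a joint): how far the spring plunger is pressed down, m: 0 up (pin in a hole), stop at 0.014; 5.5 N to start, 10 N at the stop. The 11 mm round-nosed pin enters the flange from beneath, so pressing DOWN frees it, fully at 0.0095. Between holes the flange keeps it at 0.0095; within about 3 mm of a hole's centre, when let go, it snaps up and centres itself
- plunger_dish (a point): centre of the floor of the plunger's head, a round black open dish: 60 mm inside, 68 mm outside, rim 12 mm above this point. 137 mm from the turning axis, 94 mm above the bench when up; goes down with the plunger and round with the plate. A fingertip in the dish can press it down and push it round at once
- next_hole (a point): centre of the mouth of the next hole clockwise (flange top, fixed). The brass pin shows in the mouth when it is in.
- blank: loose turned-wood finial blank standing on the middle of the plate, 80 mm across at the foot, 60 mm high, origin under its centre; it rides round with the plate
- chisel: wood chisel lying flat, 235 mm long along its own x (blade to +x), 22 mm wide and high; loose bystander; origin under its middle
- wax_tin: closed round metal tin, 68 mm across, 45 mm high; loose bystander; origin under its middle
- sanding_block: cork sanding block 90 x 55 x 32 mm; loose bystander; origin under its middle
- glue_jar: closed glass jar, 64 mm across, 100 mm high; loose bystander; origin under its middle
- offcut: dark wood offcut 100 x 50 x 40 mm; loose bystander; origin under its middle
- mallet: wooden mallet lying along its own x, 265 mm long, head 65 x 115 x 60 mm at +x; loose bystander; origin under its middle
Not all that is in view belongs to the job. Several things have the shape of the blank; the one meant has the colours described above.

How it is judged:
By the outcome, as a careful person would: the job done as asked, in the order asked, and still so for the second after the job is handed in, with the robot touching nothing.
It also fails if it takes over 32 s, if anything falls off the work surface, if the arm or the gripper's body presses on something with over 40 N, if the wrist force passes 120 N, or if a joint passes its speed limit or range.

## Robot

A 6-joint arm with a two-finger parallel gripper is mounted at the origin on the work surface. World frame = base frame: x ahead of the robot, y to its left, z up, the work surface at z = 0. Lengths are in m, angles in rad, forces in N, time in s.
With the tool pointing down it reaches from about 0.35 to 0.775 m from the base axis. Payload 7.3 kg.
Tool frame: the origin (TCP) lies on the centre line of the jaws, within the pads' length; the fingertips stand 17 mm ahead of it and the grasp point (between the pads) lies 2 mm behind it; z points along the fingers, y is the direction in which the jaws open and shut (so a half turn about z gives the same grasp; the last joint's range is limited). The gripper opens to 92 mm and grips with 3 to 60 N. Pads are 19 mm wide; open, the fingers measure 130 mm over their backs; the gripper's body (75 mm by 190 mm) begins 47 mm behind the grasp point.
Start: joints at [1.133, 0.342, 1.524, -0, 1.275, -0.146], TCP at [0.151, 0.503, 0.244] pointing down, gripper open.
Joint ranges: [-2.53, 2.53], [-0.77, 2.02], [0.04, 2.7], [-1, 4.14], [0.28, 2.66], [-3.11, 3.11]. Speed limits (rad/s): [2.57, 2.57, 3.14, 3.14, 3.14, 3.14].

## Interface

Orientations are given as a rotation vector (axis times angle).
In Python, from plant import monitor, viewer, manip gives the robot as it stands.
- The arm moves only by the shell command python3 -m pendant 'ROWS'. ROWS is JSON, a list of rows, each an object with "delta_pos": the shift along the tool's x, y, z in mm, a list of three; "rot": the turn, a rotation vector about the tool's x, y, z in degrees, a list of three; "hand": the finger opening in mm, from 0 to 91.8. In form: [{"delta_pos": [x, y, z], "rot": [wx, wy, wz], "hand": hand}, ...]. A call has 1 to 8 rows; each row is the pose to reach, as a shift and turn from the pose measured when the call began, along the tool's axes at that moment; what a row does not reach only later rows make up. A row lasts 1/12 s, in which the tool goes at most 41.7 mm and 7.16 degrees, less where a joint would pass 70% of its speed; a pose out of reach is approached as far as the arm can. A call with a gripper value outside its range is refused whole. The fingers move at their own pace and stop on an object; the grip force is fixed at half the most. Time passes only in rows, so rows that repeat a pose let the fingers close. It gives the time, the measured TCP pose, the force and the opening at its end, in the units of the state.
- monitor.sense(): the state, without advancing time (a new reading comes with each control period).
- viewer.get_image(name): name is "scene" or "side" or "wrist"; returns the picture (480x640x3 uint8, blue, green, red); there is no depth.
- viewer.get_calibration(name): a dict with "vertical_fov" (degrees; the focal length in pixels is half the picture's height over the tangent of half this angle, whatever the lens; pixels are square), "cx", "cy" (the principal point, pixels), "T" (4x4, takes a point from camera to world coordinates). Camera axes: x right, y up, looking along -z (the intrinsics and any distortion apply to the point x, -y, -z); pixel columns grow to the right and rows downward; lengths in m; the calibration is good to about 2 mm. The wrist camera is an equidistant fisheye: a pixel r from the principal point sees the ray r / f radians off the axis. A picture is of the moment at which its call begins: read the wrist's pose just before it. get_calibration takes no time and is no camera call; for the wrist camera it gives the pose at the moment of the call.
- manip.hand_in(): hands the job in, once; it reports no verdict.
The state is a dict: "time_s": time; "joint_pos": joint angles; "dq": joint speeds; "joint_efforts": joint torques, N m; "tcp_pos": TCP position; "tool_rot": TCP orientation; "ft_force": force on the tool from outside, world axes, zero at the start; "ft_torque": the same for the moment, N m; "grip_width": finger opening in m.
Only numpy, scipy, OpenCV 4.12 (cv2) and the standard library are available. Lean on these libraries where they do the work, as an engineer would, in place of code of your own. Each camera call takes 0.05 s, during which the arm holds its last target.

## Working session

There is one attempt and no reset: what is moved stays moved. The work goes in short steps, Python scripts to look and compute and a shell command to move; the robot and the scene stay as the last step left them, time stands still between calls to the robot, and variables do not carry over. Pictures are saved under pics/ and viewed, and the job is handed in when it is done.

```bash
mkdir -p pics; ls
python3 - <<'E'
from plant import monitor, viewer, manip
import cv2
s=monitor.sense(); print(s)
for n in("scene","side","wrist"):
    c=viewer.get_calibration(n); print(n,c)
    cv2.imwrite(f"pics/a_{n}.png",viewer.get_image(n))
E
```

```text
pics
{'time_s': 0.0, 'joint_pos': array([ 1.13298759e+00,  3.42729623e-01,  1.52505514e+00,  7.90831064e-06,
        1.27538185e+00, -1.45996231e-01]), 'dq': array([-0.0012063 , -0.0002611 ,  0.00029666, -0.00191875,  0.00033939,
        0.00308991]), 'joint_efforts': array([-9.04145622e-05, -4.31248248e+01, -2.44221747e+01,  7.16794655e-02,
        5.61040943e-02, -1.67104563e-04]), 'tcp_pos': array([0.15084254, 0.50245269, 0.24302805]), 'tool_rot': array([-4.56689918e-01, -3.10775512e+00,  2.36402818e-03]), 'ft_force': array([ 0.79045791, -0.07903183, -0.35927098]), 'ft_torque': array([-0.0202085 , -0.01427116,  0.01369709]), 'grip_width': 0.09165984218453674}
scene {'vertical_fov': 51.62893592709025, 'cx': 312.62289351549174, 'cy': 242.96655456173414, 'T': array([[-0.28569761, -0.78764977,  0.54587976,  1.36053983],
       [ 0.95831876, -0.23397078,  0.16395984,  0.21150897],
       [-0.00142302,  0.56996975,  0.82166445,  1.28893398],
       [ 0.        ,  0.        ,  0.        ,  1.        ]])}
side {'vertical_fov': 49.73356405173021, 'cx': 324.07359577280187, 'cy': 235.48468769600154, 'T': array([[ 0.741672  ,  0.41301531, -0.5285272 , -0.06233949],
       [-0.67043717,  0.43190871, -0.60329832, -0.78837763],
       [-0.02089594,  0.80179375,  0.59723542,  0.84300799],
       [ 0.        ,  0.        ,  0.        ,  1.        ]])}
wrist {'vertical_fov': 65.70646984690485, 'cx': 318.8169560886507, 'cy': 235.05009728804248, 'T': array([[ 0.28818635, -0.91998346, -0.26566721,  0.07978026],
       [ 0.95757355,  0.27651472,  0.08119427,  0.5237377 ],
       [-0.00123649, -0.27779498,  0.96063959,  0.38445699],
       [ 0.        ,  0.        ,  0.        ,  1.        ]])}
```

View pics/a_scene.png

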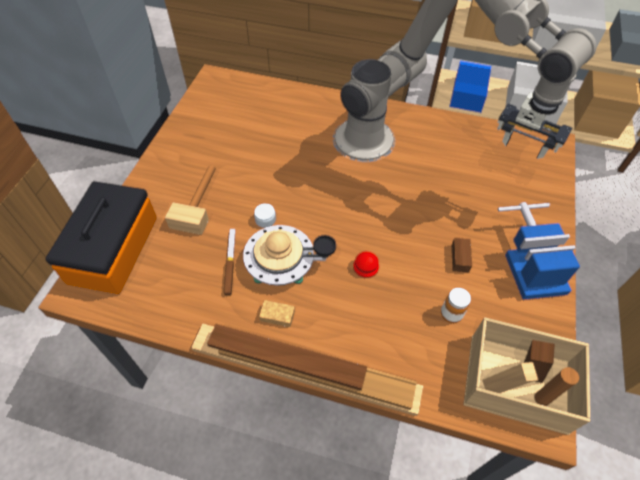

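View pics/a_side.png

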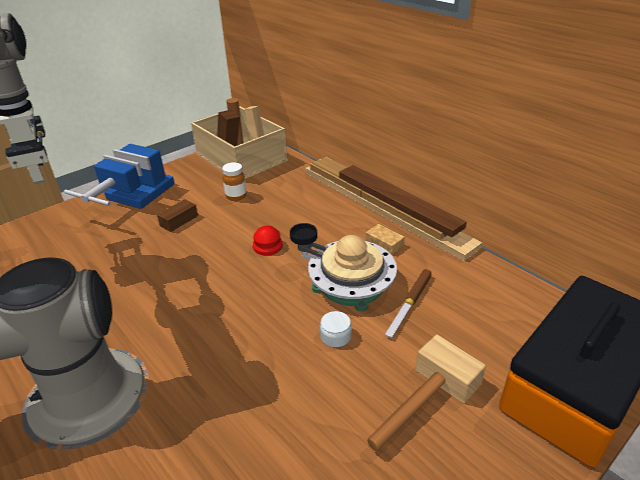

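View pics/a_wrist.png

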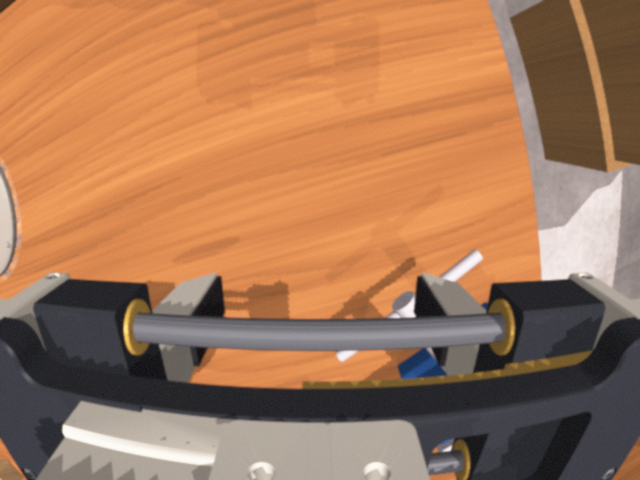

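The scene view shows the stand at about (280,252), with the black dish to its right at (325,246). A red decoy sits at (367,264). Next I'll measure the stand.

```bash
cat > h.py <<'E'
import numpy as np, cv2
from plant import monitor, viewer, manip
def cal(n):
    c=viewer.get_calibration(n); f=240/np.tan(np.radians(c["vertical_fov"])/2); return c,f
def ray(n,uv,c=None):
    if c is None: c=viewer.get_calibration(n)
    f=240/np.tan(np.radians(c["vertical_fov"])/2)
    x,y=uv[0]-c["cx"],uv[1]-c["cy"]
    if n=="wrist":
        r=np.hypot(x,y)+1e-9; t=r/f; d=np.array([np.sin(t)*x/r,-np.sin(t)*y/r,-np.cos(t)])
    else: d=np.array([x/f,-y/f,-1.])
    T=c["T"]; return T[:3,3],T[:3,:3]@d
def onz(n,uv,z,c=None):
    o,d=ray(n,uv,c); return o+d*(z-o[2])/d[2]
def proj(n,p,c=None):
    if c is None: c=viewer.get_calibration(n)
    f=240/np.tan(np.radians(c["vertical_fov"])/2)
    T=c["T"]; q=T[:3,:3].T@(np.asarray(p)-T[:3,3]); a=np.array([q[0],-q[1],-q[2]])
    if n=="wrist":
        r=np.hypot(a[0],a[1]);t=np.arctan2(r,a[2]);return np.array([c["cx"],c["cy"]])+f*t*a[:2]/r
    return np.array([c["cx"]+f*a[0]/a[2],c["cy"]+f*a[1]/a[2]])
def tri(rs):
    A=np.zeros((3,3));b=np.zeros(3)
    for o,d in rs:
        d=d/np.linalg.norm(d);P=np.eye(3)-np.outer(d,d);A+=P;b+=P@o
    x=np.linalg.solve(A,b);return x,[np.linalg.norm((np.eye(3)-np.outer(d,d)/(d@d))@(x-o)) for o,d in rs]
def circ(pts):
    A=np.c_[2*pts[:,:2],np.ones(len(pts))];s=np.linalg.lstsq(A,(pts[:,:2]**2).sum(1),rcond=None)[0]
    return s[:2],np.sqrt(s[2]+s[:2]@s[:2])
E
python3 - <<'E'
import cv2
a=cv2.imread("pics/a_scene.png");b=cv2.imread("pics/a_side.png")
A=cv2.resize(a[205:305,220:360],None,fx=5,fy=5,interpolation=cv2.INTER_CUBIC)
B=cv2.resize(b[210:320,275:415],None,fx=5,fy=5,interpolation=cv2.INTER_CUBIC)
cv2.imwrite("pics/b1.png",A);cv2.imwrite("pics/b2.png",B)
E
```

```text
(no output)
```

View pics/b1.png

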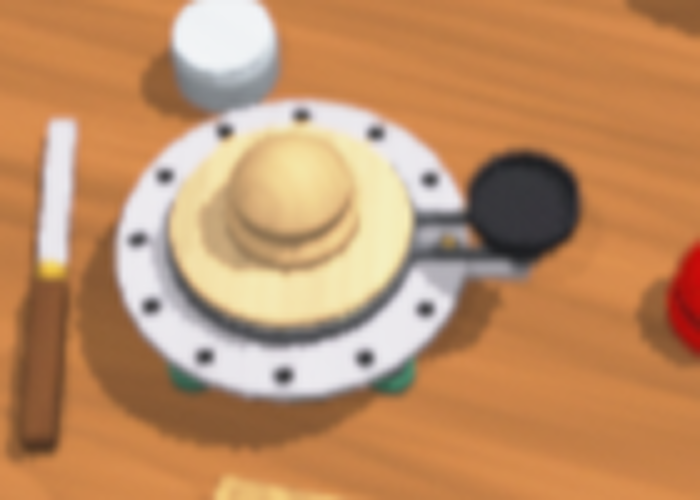

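View pics/b2.png

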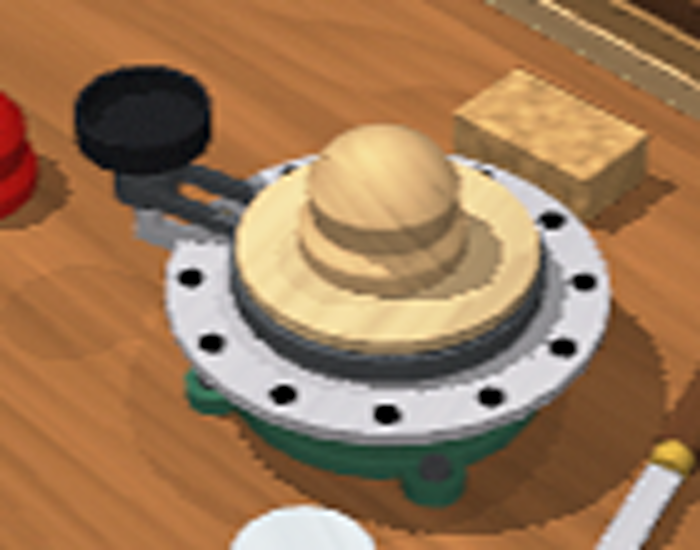

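```bash
cat > m.py <<'E'
from h import *
S=np.array([(225,131),(302,115),(376,133),(430,180),(426,309),(365,358),(283,376),(204,357),(151,306),(137,239),(164,176)])
D=np.array([(190,277),(211,343),(284,394),(387,413),(491,397),(563,347),(585,281),(552,219)])
cs=[]
for n,H,o in(("scene",S,(220,205)),("side",D,(275,210))):
    P=np.array([onz(n,((u+.5)/5-.5+o[0],(v+.5)/5-.5+o[1]),.054) for u,v in H])
    c,r=circ(P); a=np.degrees(np.arctan2(*(P[:,:2]-c).T[::-1])); 
    ph=np.degrees(np.angle(np.exp(1j*np.radians(a*12)).mean()))/12
    print(n,c,r,"phase mod30",ph,np.round((a-ph+15)%30-15,1)); cs.append(c)
c=np.mean(cs,0)
p=onz("scene",((448.5)/5-.5+220,243.5/5-.5+205),.054);print("pin",p,np.degrees(np.arctan2(*(p[:2]-c)[::-1])))
for n,f,box in(("scene","a_scene",(310,232,340,262)),("side","a_side",(285,218,322,250))):
    im=cv2.imread(f"pics/{f}.png");m=(im.max(2)<62).astype(np.uint8)
    x0,y0,x1,y1=box;mm=np.zeros_like(m);mm[y0:y1,x0:x1]=m[y0:y1,x0:x1]
    mm=cv2.morphologyEx(mm,cv2.MORPH_OPEN,np.ones((7,7)))
    k=max(cv2.findContours(mm,0,1)[0],key=cv2.contourArea)[:,0].astype(float)
    # upper-half outline = rim outer edge at z=.106
    top=k[k[:,1]<=(k[:,1].min()+k[:,1].max())/2-0]
    P=np.array([onz(n,q,.106) for q in top]);cc,r=circ(P)
    print(n,cv2.boundingRect(k.astype(np.int32)),cc,r,np.linalg.norm(cc-c),np.degrees(np.arctan2(*(cc-c)[::-1])))
E
python3 m.py
```

```text
scene [ 0.60383441 -0.12355396] 0.09331520647722628 phase mod30 -14.416186624783892 [-0.2 -0.3 -0.1 -0.4  0.2  0.1 -0.1  0.2  0.3  0.   0.3]
side [ 0.60413598 -0.12463432] 0.09311199495439615 phase mod30 -14.444327369767516 [ 0.   0.2  0.3 -0.  -0.2 -0.3 -0.   0.1]
pin [ 0.57865818 -0.03408975  0.054     ] 105.71646745845163
scene (315, 237, 20, 19) [0.56953295 0.0096618 ] 0.02817385392576792 0.13812171505101012 104.44401808866597
side (290, 224, 27, 21) [0.56427014 0.00376154] 0.031987469980907436 0.1338818937856873 107.25605286362557
```

```bash
python3 -m pendant '[{"delta_pos":[-35,-23,0],"rot":[0,0,5],"hand":0},{"delta_pos":[-70,-45,0],"rot":[0,0,10],"hand":0},{"delta_pos":[-105,-68,0],"rot":[0,0,15],"hand":0},{"delta_pos":[-140,-91,0],"rot":[0,0,20],"hand":0},{"delta_pos":[-175,-114,0],"rot":[0,0,25],"hand":0},{"delta_pos":[-210,-137,0],"rot":[0,0,30],"hand":0},{"delta_pos":[-245,-160,0],"rot":[0,0,35],"hand":0},{"delta_pos":[-270,-176,0],"rot":[0,0,37],"hand":0}]'
cat > t.py <<'E'
import sys
from h import *
from scipy.spatial.transform import Rotation as R
s=monitor.sense();Rm=R.from_rotvec(s["tool_rot"]).as_matrix()
t=np.array([float(v) for v in sys.argv[1:4]])
print("t",s["time_s"],"tcp",s["tcp_pos"].round(4),"F",s["ft_force"].round(1),"w",round(s["grip_width"],4))
Rt=np.array([[0,1,0],[1,0,0],[0,0,-1.]])
print("delta tool mm",(Rm.T@(t-s["tcp_pos"])*1000).round(1),"rot deg",np.degrees(R.from_matrix(Rm.T@Rt).as_rotvec()).round(2))
E
python3 t.py .5672 .008 .243
```

```text
time_s: 0.82
tcp_pos: [0.3602, 0.2538, 0.2433]
tool_rot: [1.427, 2.798, -0.002]
ft_force: [-0.4, 0.9, -1.0]
grip_width: 0.0432
t 0.8167 tcp [0.3602 0.2538 0.2433] F [-0.4  0.9 -1. ] w 0.0432
delta tool mm [-320.5   23.2    0.7] rot deg [-0.04  0.09 35.96]
```

```bash
python3 -m pendant '[{"delta_pos":[-40,3,0],"rot":[0,0,5],"hand":0},{"delta_pos":[-80,6,0],"rot":[0,0,10],"hand":0},{"delta_pos":[-120,9,0],"rot":[0,0,15],"hand":0},{"delta_pos":[-160,12,0],"rot":[0,0,20],"hand":0},{"delta_pos":[-200,15,0],"rot":[0,0,25],"hand":0},{"delta_pos":[-240,18,20],"rot":[0,0,30],"hand":0},{"delta_pos":[-280,20,40],"rot":[0,0,36],"hand":0},{"delta_pos":[-320,23,60],"rot":[0,0,36],"hand":0}]'
python3 -m pendant '[{"delta_pos":[0,0,0],"rot":[0,0,0],"hand":0}]'
python3 t.py .5672 .008 .15
python3 - <<'E'
from h import *
for n in("scene","side","wrist"):
    im=viewer.get_image(n)
    if n!="wrist":
        x,y=(220,190) if n=="scene" else (265,180)
        im=cv2.resize(im[y:y+120,x:x+150],None,fx=4,fy=4,interpolation=cv2.INTER_CUBIC)
    cv2.imwrite(f"pics/c_{n}.png",im)
E
```

```text
time_s: 1.48
tcp_pos: [0.5622, 0.0129, 0.1871]
tool_rot: [2.228, 2.213, -0.001]
ft_force: [0.2, 0.2, 1.4]
grip_width: 0.0006
time_s: 1.57
tcp_pos: [0.5637, 0.008, 0.1827]
tool_rot: [-2.233, -2.208, 0.008]
ft_force: [-0.9, 0.1, 0.2]
grip_width: 0.0006
t 1.5667 tcp [0.5637 0.008  0.1827] F [-0.9  0.1  0.2] w 0.0006
delta tool mm [ 0.1  3.6 32.7] rot deg [-0.24  0.15 -0.64]
```

View pics/c_scene.png

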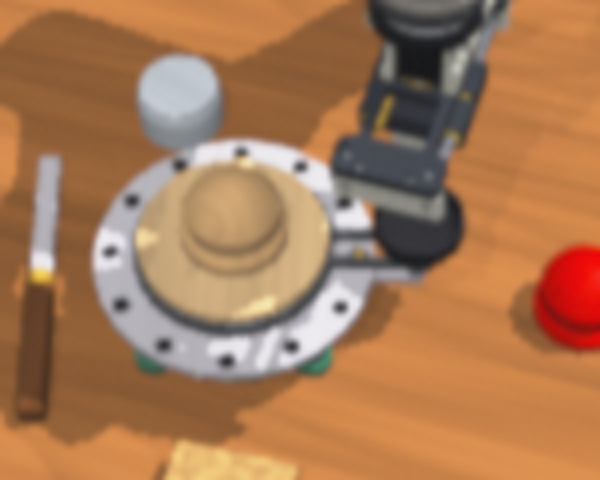

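View pics/c_side.png

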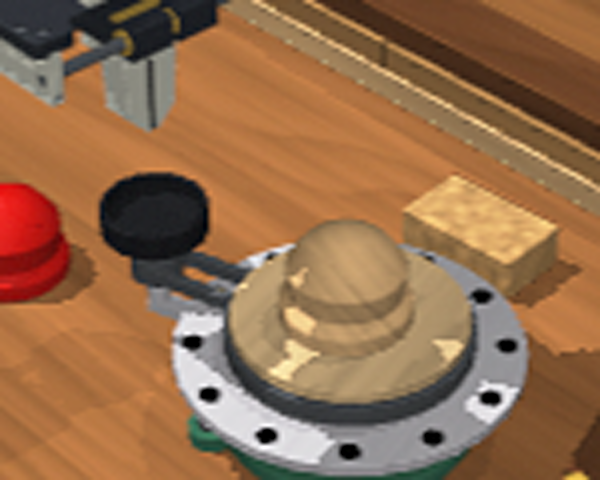

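View pics/c_wrist.png

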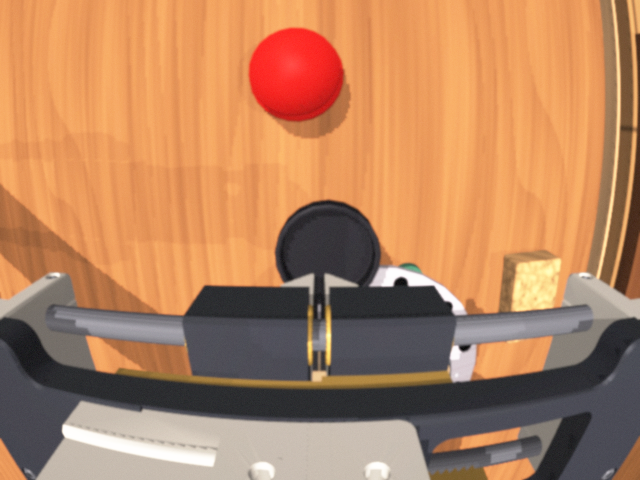

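Run:
```python
from h import *
im=cv2.imread("pics/c_wrist.png");m=(im.max(2)<58).astype(np.uint8)
mm=np.zeros_like(m);mm[190:270,260:400]=m[190:270,260:400]
k=max(cv2.findContours(mm,0,1)[0],key=cv2.contourArea)[:,0].astype(float)
k=k[(k[:,1]<262)]
P=np.array([onz("wrist",q,.106) for q in k]);print(k.min(0),k.max(0),circ(P))
print(proj("wrist",[.5672,.008,.106]))
```

```text
[278. 201.] [376. 261.] (array([0.56825065, 0.02164217]), np.float64(0.019771160445633092))
[326.63963222 257.81045146]
```

Run:
```python
from h import *
for q in[(276,250),(380,250),(328,200),(292,214),(365,214)]: print(q,onz("wrist",q,.106).round(4))
P=np.array([onz("wrist",q,.106) for q in[(276,250),(380,250),(328,200),(292,214),(365,214)]]);print(circ(P))
import numpy as np
for a in np.linspace(0,2*np.pi,9): print(proj("wrist",[.5672+.034*np.cos(a),.008+.034*np.sin(a),.106]).round(0))
```

```text
(276, 250) [0.5352 0.0134 0.106 ]
(380, 250) [0.6011 0.0129 0.106 ]
(328, 200) [0.5681 0.0452 0.106 ]
(292, 214) [0.546  0.0366 0.106 ]
(365, 214) [0.5909 0.0363 0.106 ]
(array([0.56820396, 0.01224054]), np.float64(0.032975466574044265))
[380. 257.]
[365. 221.]
[327. 205.]
[288. 221.]
[273. 258.]
[290. 292.]
[327. 306.]
[363. 292.]
[380. 257.]
```

```bash
python3 -m pendant '[{"delta_pos":[0.5,2,20],"rot":[0,0,-0.6],"hand":0},{"delta_pos":[1,3.6,40],"rot":[0,0,-0.6],"hand":0},{"delta_pos":[1,3.6,56],"rot":[0,0,-0.6],"hand":0},{"delta_pos":[1,3.6,62],"rot":[0,0,-0.6],"hand":0},{"delta_pos":[1,3.6,64],"rot":[0,0,-0.6],"hand":0},{"delta_pos":[1,3.6,64],"rot":[0,0,-0.6],"hand":0}]'
python3 t.py .5672 .009 .111
python3 - <<'E'
from h import *
for n in("scene","side","wrist"):
    im=viewer.get_image(n)
    if n!="wrist":
        x,y=(220,190) if n=="scene" else (265,180)
        im=cv2.resize(im[y:y+120,x:x+150],None,fx=4,fy=4,interpolation=cv2.INTER_CUBIC)
    cv2.imwrite(f"pics/d_{n}.png",im)
E
```

```text
time_s: 2.22
tcp_pos: [0.5652, 0.0146, 0.1234]
tool_rot: [2.216, 2.226, -0.002]
ft_force: [-0.2, -0.3, 0.9]
grip_width: 0.0004
t 2.2167 tcp [0.5652 0.0146 0.1234] F [-0.2 -0.3  0.9] w 0.0004
delta tool mm [-5.6  2.  12.4] rot deg [-0.05  0.05  0.25]
```

View pics/d_scene.png

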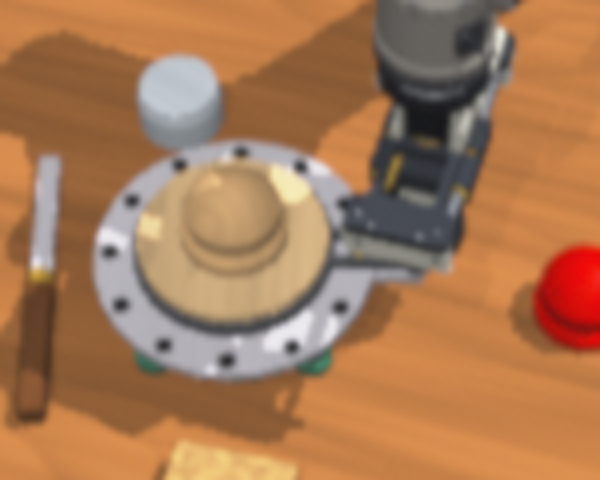

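View pics/d_side.png

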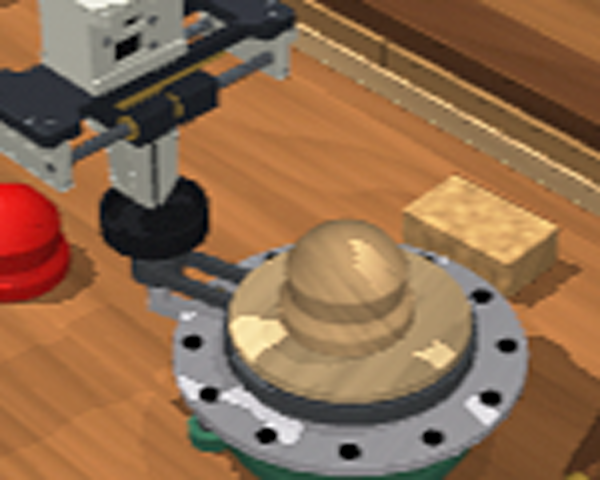

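View pics/d_wrist.png

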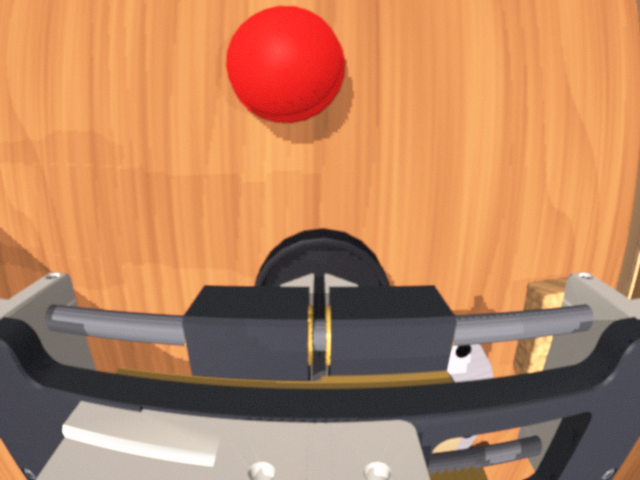

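```bash
for i in 1 2; do python3 t.py .5672 .009 .117; done; python3 -m pendant '[{"delta_pos":[-2.5,1,3],"rot":[0,0,0],"hand":0},{"delta_pos":[-5,2,6],"rot":[0,0,0],"hand":0},{"delta_pos":[-5,2,6],"rot":[0,0,0],"hand":0},{"delta_pos":[-5,2,6],"rot":[0,0,0],"hand":0}]';  python3 t.py .5672 .009 .111
```

```text
t 2.3667 tcp [0.5659 0.014  0.1239] F [1.  0.4 0.4] w 0.0002
delta tool mm [-5.   1.3  6.9] rot deg [0.04 0.07 0.2 ]
t 2.3667 tcp [0.5659 0.014  0.1239] F [1.  0.4 0.4] w 0.0002
delta tool mm [-5.   1.3  6.9] rot deg [0.04 0.07 0.2 ]
time_s: 2.7
tcp_pos: [0.5679, 0.0087, 0.1178]
tool_rot: [2.217, 2.224, -0.001]
ft_force: [0.4, -0.0, 0.1]
grip_width: 0.0003
t 2.7 tcp [0.5679 0.0087 0.1178] F [ 0.4 -0.   0.1] w 0.0003
delta tool mm [ 0.3 -0.7  6.8] rot deg [0.03 0.06 0.18]
```

```bash
python3 -m pendant '[{"delta_pos":[0,0,3],"rot":[0,0,0],"hand":0},{"delta_pos":[0,0,6],"rot":[0,0,0],"hand":0},{"delta_pos":[0,0,9],"rot":[0,0,0],"hand":0},{"delta_pos":[0,0,9],"rot":[0,0,0],"hand":0},{"delta_pos":[0,0,9],"rot":[0,0,0],"hand":0}]';  python3 t.py .5672 .009 .099
```

```text
time_s: 3.12
tcp_pos: [0.568, 0.0086, 0.109]
tool_rot: [2.217, 2.224, -0.001]
ft_force: [-0.3, 1.0, 4.6]
grip_width: 0.0005
t 3.1167 tcp [0.568  0.0086 0.109 ] F [-0.3  1.   4.6] w 0.0005
delta tool mm [ 0.4 -0.8 10. ] rot deg [0.04 0.07 0.18]
```

```bash
python3 -m pendant '[{"delta_pos":[0,0,3],"rot":[0,0,0],"hand":0},{"delta_pos":[0,0,6],"rot":[0,0,0],"hand":0},{"delta_pos":[0,0,9],"rot":[0,0,0],"hand":0},{"delta_pos":[0,0,10],"rot":[0,0,0],"hand":0},{"delta_pos":[0,0,10],"rot":[0,0,0],"hand":0},{"delta_pos":[0,0,10],"rot":[0,0,0],"hand":0}]';  python3 t.py .5672 .009 .099
python3 - <<'E'
from h import *
for n in("side","wrist"):
    im=viewer.get_image(n)
    if n!="wrist":
        x,y=(265,180)
        im=cv2.resize(im[y:y+120,x:x+150],None,fx=4,fy=4,interpolation=cv2.INTER_CUBIC)
    cv2.imwrite(f"pics/e_{n}.png",im)
print(monitor.sense()["ft_force"])
E
```

```text
time_s: 3.62
tcp_pos: [0.5684, 0.0087, 0.0997]
tool_rot: [2.216, 2.223, 0.001]
ft_force: [-1.5, 0.6, 6.5]
grip_width: 0.0006
t 3.6167 tcp [0.5684 0.0087 0.0997] F [-1.5  0.6  6.5] w 0.0006
delta tool mm [ 0.3 -1.2  0.7] rot deg [0.12 0.07 0.18]
[-0.64162269  0.88431509  7.47985515]
```

View pics/e_side.png

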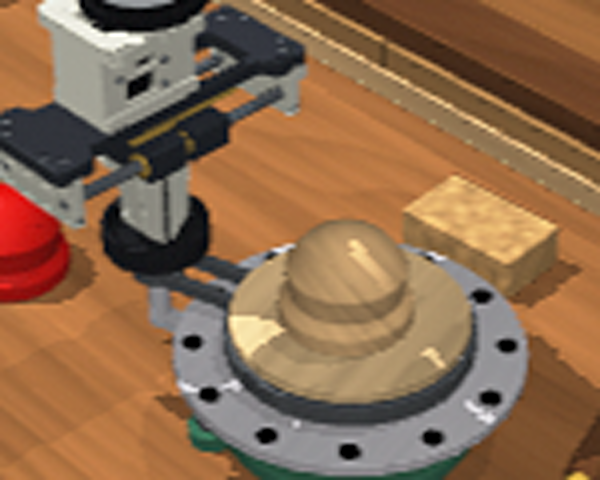

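View pics/e_wrist.png

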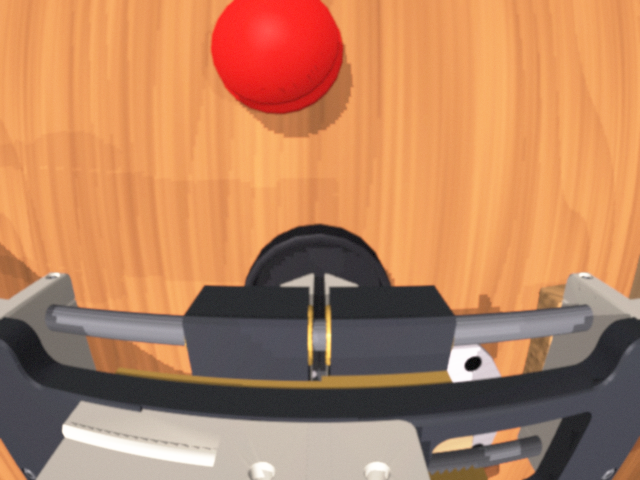

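```bash
for i in 1 2 3; do python3 -m pendant '[{"delta_pos":[0,0,1],"rot":[0,0,0],"hand":0},{"delta_pos":[0,0,1],"rot":[0,0,0],"hand":0},{"delta_pos":[0,0,1],"rot":[0,0,0],"hand":0}]' | egrep 'tcp|force'; done
```

```text
tcp_pos: [0.5689, 0.0089, 0.0997]
ft_force: [-0.7, 1.0, 6.6]
tcp_pos: [0.5694, 0.009, 0.0995]
ft_force: [-1.5, 0.8, 6.6]
tcp_pos: [0.57, 0.0092, 0.0994]
ft_force: [-0.9, 0.7, 7.9]
```

```bash
python3 -m pendant '[{"delta_pos":[0,-0.5,2],"rot":[0,0,0],"hand":0},{"delta_pos":[0,-1,3.5],"rot":[0,0,0],"hand":0},{"delta_pos":[0,-1,3.5],"rot":[0,0,0],"hand":0},{"delta_pos":[0,-1,3.5],"rot":[0,0,0],"hand":0},{"delta_pos":[0,-1,3.5],"rot":[0,0,0],"hand":0}]' | egrep 'tcp|force|rot'; python3 t.py .567 .009 .098
```

```text
tcp_pos: [0.57, 0.0092, 0.0972]
tool_rot: [2.212, 2.219, 0.01]
ft_force: [-0.1, 0.5, 9.1]
t 4.8833 tcp [0.57   0.0092 0.0972] F [-0.1  0.5  9.1] w 0.0002
delta tool mm [-0.2 -3.  -0.8] rot deg [0.59 0.07 0.18]
```

```bash
python3 -m pendant '[{"delta_pos":[0.7,3,1.5],"rot":[0.5,0,0],"hand":0},{"delta_pos":[1.4,6,1.5],"rot":[0.5,0,0],"hand":0},{"delta_pos":[2,9,1.5],"rot":[0.5,0,0],"hand":0},{"delta_pos":[2.5,12,1.5],"rot":[0.5,0,0],"hand":0},{"delta_pos":[2.9,15,1.5],"rot":[0.5,0,0],"hand":0},{"delta_pos":[3.3,18,1.5],"rot":[0.5,0,0],"hand":0},{"delta_pos":[3.7,21,1.5],"rot":[0.5,0,0],"hand":0},{"delta_pos":[3.9,24,1.5],"rot":[0.5,0,0],"hand":0}]' | egrep 'tcp|force|rot'
python3 - <<'E'
from h import *
for n in("side","scene","wrist"):
    im=viewer.get_image(n)
    if n!="wrist":
        x,y=(220,190) if n=="scene" else (265,180)
        im=cv2.resize(im[y:y+120,x:x+150],None,fx=4,fy=4,interpolation=cv2.INTER_CUBIC)
    cv2.imwrite(f"pics/f_{n}.png",im)
print(monitor.sense()["ft_force"],monitor.sense()["tcp_pos"])
E
```

```text
tcp_pos: [0.5949, 0.0131, 0.0972]
tool_rot: [2.215, 2.222, 0.003]
ft_force: [-0.7, -0.0, 8.0]
[0.97973695 0.51689037 8.38559843] [0.5952796  0.01316013 0.09719915]
```

View pics/f_side.png

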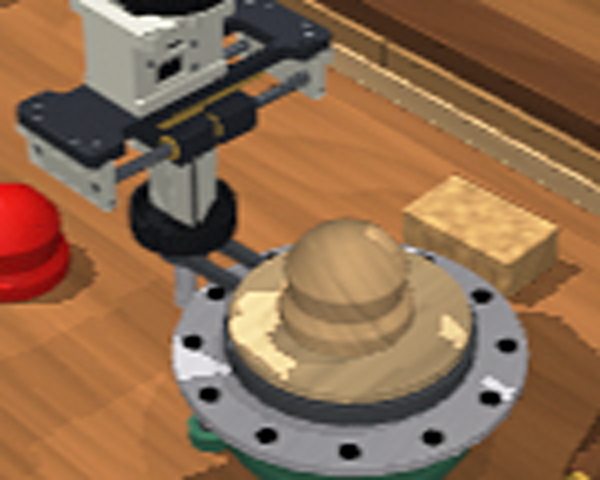

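View pics/f_wrist.png

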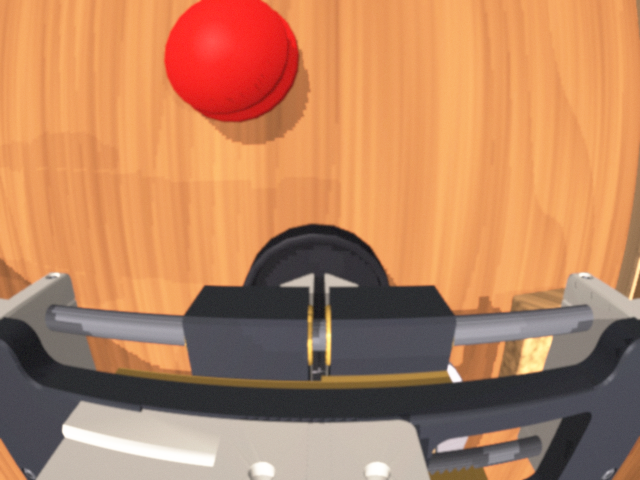

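View pics/f_scene.png

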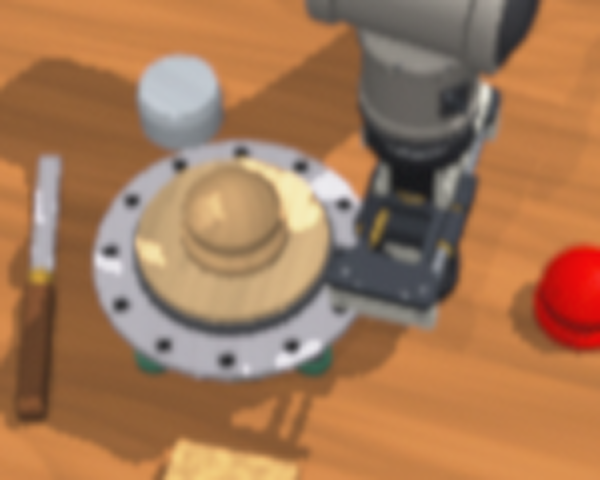

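The hole has been uncovered and the dish hasn't moved relative to the fingers in the wrist view (rim columns 245–388), so the plate is turning with the finger. I'll continue.

```bash
python3 -m pendant '[{"delta_pos":[0.2,4.6,1.4],"rot":[0,0,0],"hand":0},{"delta_pos":[0.3,9.2,1.4],"rot":[0,0,0],"hand":0},{"delta_pos":[0.2,13.8,1.4],"rot":[0,0,0],"hand":0},{"delta_pos":[0,18.4,1.4],"rot":[0,0,0],"hand":0},{"delta_pos":[-0.5,23,1.4],"rot":[0,0,0],"hand":0},{"delta_pos":[-1,27.6,1.4],"rot":[0,0,0],"hand":0},{"delta_pos":[-1.8,32.2,1.4],"rot":[0,0,0],"hand":0},{"delta_pos":[-2.6,36.6,1.4],"rot":[0,0,0],"hand":0}]' | egrep 'tcp|force|rot'; python3 -m pendant '[{"delta_pos":[0,0,1.4],"rot":[0,0,0],"hand":0},{"delta_pos":[0,0,1.4],"rot":[0,0,0],"hand":0}]' | egrep 'tcp|force|rot'
python3 - <<'E'
from h import *
for n in("side","scene","wrist"):
    im=viewer.get_image(n)
    if n!="wrist":
        x,y=(220,190) if n=="scene" else (265,180)
        im=cv2.resize(im[y:y+120,x:x+150],None,fx=4,fy=4,interpolation=cv2.INTER_CUBIC)
    cv2.imwrite(f"pics/g_{n}.png",im)
print(monitor.sense()["ft_force"],monitor.sense()["tcp_pos"])
E
```

```text
tcp_pos: [0.6327, 0.0107, 0.0972]
tool_rot: [2.214, 2.221, 0.006]
ft_force: [-1.2, -0.2, 7.8]
tcp_pos: [0.634, 0.0104, 0.0972]
tool_rot: [2.212, 2.219, 0.009]
ft_force: [-0.6, -0.0, 7.3]
[-0.02222575 -0.91342425  6.95656435] [0.6338185  0.01044743 0.09721257]
```

View pics/g_side.png

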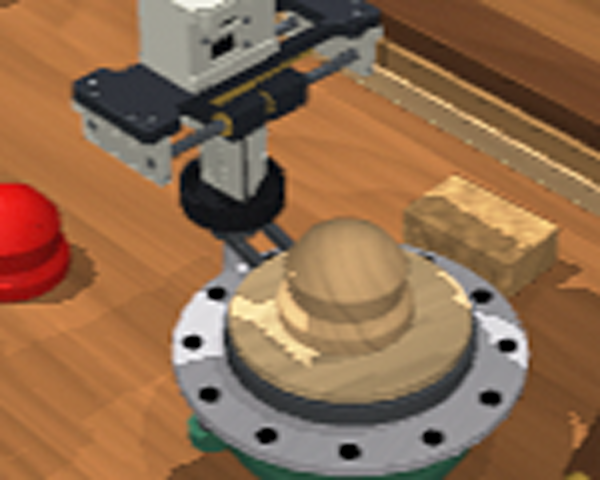

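View pics/g_wrist.png

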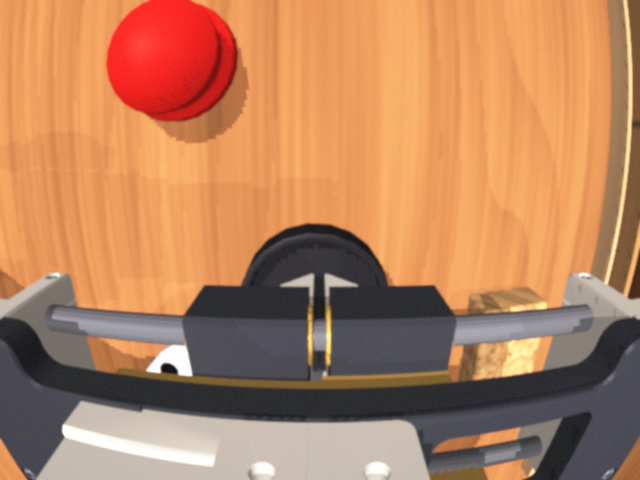

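View pics/g_scene.png

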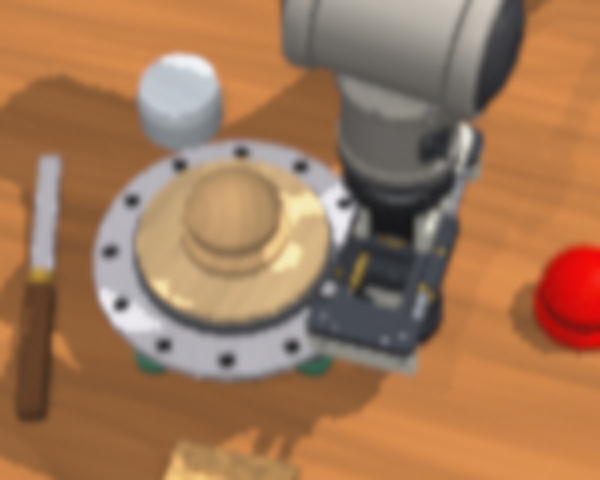

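Run:
```python
from h import *
def rim(f,z,off):
    im=cv2.imread(f"pics/{f}.png");m=(im.max(2)<45).astype(np.uint8)
    return m
Q={}
for f,l,r in(("d_side",100,208),("e_side",103,210),("f_side",130,237),("g_side",180,286)):
    im=cv2.imread(f"pics/{f}.png")
    # leftmost/rightmost dark extents in rim region
    m=(im.max(2)<50).astype(np.uint8);m[:, :l-8]=0;m[:,r+8:]=0;m[:170]=0;m[245:]=0
    n,lab,st,ce=cv2.connectedComponentsWithStats(m)
    ys,xs=np.nonzero(m)
    rows={y:(xs[ys==y].min(),xs[ys==y].max()) for y in range(175,240,3) if (ys==y).any()}
    print(f,{k:(int(a),int(b)) for k,(a,b) in rows.items()})
```

```text
d_side {178: (180, 183), 181: (178, 191), 184: (176, 195), 187: (175, 198), 190: (109, 201), 193: (106, 202), 196: (105, 203), 199: (104, 205), 202: (102, 206), 205: (101, 205), 208: (101, 206), 211: (101, 207), 214: (101, 206), 217: (101, 207), 220: (101, 207), 223: (102, 207), 226: (102, 207), 229: (103, 207), 232: (103, 206), 235: (104, 204), 238: (105, 203)}
e_side {175: (150, 165), 178: (147, 163), 181: (148, 153), 193: (165, 165), 199: (190, 196), 202: (115, 200), 205: (110, 202), 208: (108, 203), 211: (106, 205), 214: (105, 207), 217: (105, 206), 220: (103, 206), 223: (102, 207), 226: (104, 207), 229: (104, 207), 232: (103, 207), 235: (103, 207), 238: (103, 207)}
f_side {181: (218, 221), 184: (144, 225), 187: (139, 227), 190: (136, 229), 193: (135, 232), 196: (133, 232), 199: (132, 233), 202: (132, 234), 205: (132, 234), 208: (131, 234), 211: (131, 234), 214: (131, 234), 217: (132, 234), 220: (132, 235), 223: (132, 234), 226: (132, 233), 229: (132, 233), 232: (134, 232), 235: (136, 230), 238: (137, 229)}
g_side {175: (181, 281), 178: (181, 283), 181: (181, 283), 184: (181, 283), 187: (181, 282), 190: (181, 282), 193: (182, 283), 196: (182, 283), 199: (182, 282), 202: (182, 282), 205: (183, 282), 208: (184, 280), 211: (185, 278), 214: (188, 276), 217: (189, 273), 220: (194, 271), 223: (198, 270), 226: (203, 264), 229: (211, 266), 232: (213, 270), 235: (221, 273), 238: (225, 276)}
```

Run:
```python
from h import *
from scipy.optimize import brentq
c=np.array([.604,-.1241])
def col(a,z=.088):
    a=np.radians(a);return proj("side",[c[0]+.137*np.cos(a),c[1]+.137*np.sin(a),z])[0]
px=lambda U:(U+.5)/4-.5+265
off=px(155.2)-col(105.57);print("off",off)
for n,U in(("f",182.9),("g",232)):
    print(n,brentq(lambda a:col(a)+off-px(U),40,130))
print("px/deg",col(75)-col(76))
s=monitor.sense();p=s["tcp_pos"][:2]-c;print(np.degrees(np.arctan2(p[1],p[0])),np.hypot(*p),s["tcp_pos"])
```

```text
off 0.2960307723467963
f 94.35552316210524
g 78.13894398274533
px/deg 0.8421651982058052
77.50403674044435 0.137812027183733 [0.6338185  0.01044743 0.09721257]
```

```bash
python3 -m pendant '[{"delta_pos":[-0.4,2,1.4],"rot":[0,0,0],"hand":0},{"delta_pos":[-0.8,4,1.4],"rot":[0,0,0],"hand":0},{"delta_pos":[-1.3,5.6,1.4],"rot":[0,0,0],"hand":0},{"delta_pos":[-1.3,5.6,1.4],"rot":[0,0,0],"hand":0},{"delta_pos":[-1.3,5.6,1.4],"rot":[0,0,0],"hand":0}]' | egrep 'tcp|force|rot'
cat > k.py <<'E'
from h import *
from scipy.optimize import brentq
import sys
c=np.array([.604,-.1241])
def col(a,z=.088):
    a=np.radians(a);return proj("side",[c[0]+.137*np.cos(a),c[1]+.137*np.sin(a),z])[0]
px=lambda U:(U+.5)/4-.5+265
off=px(155.2)-col(105.57)
im=viewer.get_image("side");im=cv2.resize(im[180:300,265:415],None,fx=4,fy=4,interpolation=cv2.INTER_CUBIC)
cv2.imwrite(f"pics/{sys.argv[1]}.png",im)
cv2.imwrite(f"pics/{sys.argv[1]}w.png",viewer.get_image("wrist"))
m=(im.max(2)<50)
for y in range(165,202,4):
    xs=np.nonzero(m[y,165:310])[0]+165
    if len(xs): print(y,xs.min(),xs.max(),brentq(lambda a:col(a)+off-px((xs.min()+xs.max())/2),40,130))
s=monitor.sense();p=s["tcp_pos"][:2]-c;print("tcp ang",np.degrees(np.arctan2(p[1],p[0])),np.hypot(*p),s["tcp_pos"],s["ft_force"])
E
python3 k.py h
```

```text
tcp_pos: [0.6405, 0.0089, 0.0972]
tool_rot: [2.21, 2.217, 0.012]
ft_force: [0.6, -0.9, 7.9]
165 196 288 75.14293414425042
169 193 290 75.29103327550918
173 192 291 75.29103327550918
177 190 291 75.58774381300145
181 190 291 75.58774381300145
185 192 291 75.29103327550918
189 192 291 75.29103327550918
193 191 291 75.43930269514098
197 191 291 75.43930269514098
201 191 291 75.43930269514098
tcp ang 74.6474023863148 0.1379550591746674 [0.64052476 0.0089321  0.09728249] [ 0.08912823 -1.1294263   6.94738098]
```

View pics/h.png

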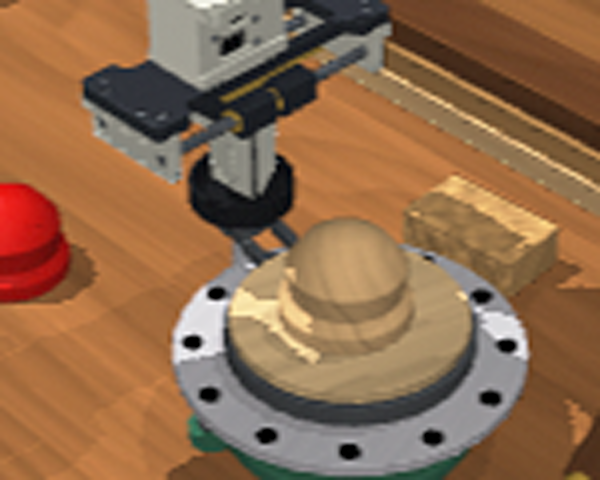

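View pics/hw.png

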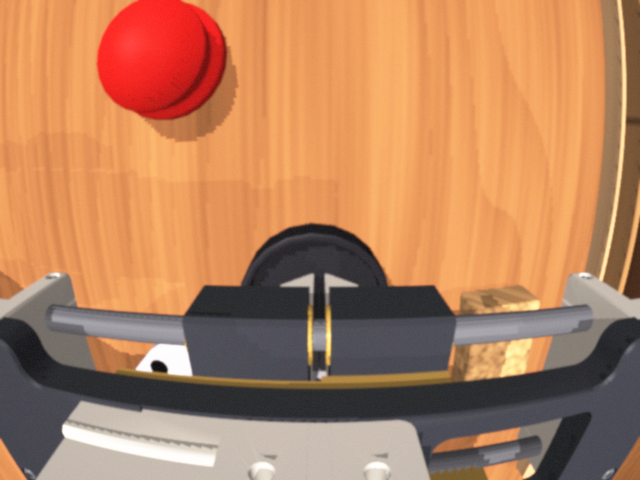

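The dish is at 75.4° and the target is 75.57°, well within the capture range. I'll lift straight up.

```bash
python3 -m pendant '[{"delta_pos":[0,0,-4],"rot":[0,0,0],"hand":0},{"delta_pos":[0,0,-8],"rot":[0,0,0],"hand":0},{"delta_pos":[0,0,-12],"rot":[0,0,0],"hand":0},{"delta_pos":[0,0,-16],"rot":[0,0,0],"hand":0},{"delta_pos":[0,0,-20],"rot":[0,0,0],"hand":0},{"delta_pos":[0,0,-30],"rot":[0,0,0],"hand":0},{"delta_pos":[0,0,-60],"rot":[0,0,0],"hand":0},{"delta_pos":[0,0,-90],"rot":[0,0,0],"hand":0}]' | egrep 'time|tcp|force|rot'
python3 -m pendant '[{"delta_pos":[10,-40,-10],"rot":[0,0,0],"hand":0},{"delta_pos":[20,-80,-30],"rot":[0,0,0],"hand":0},{"delta_pos":[30,-120,-40],"rot":[0,0,0],"hand":0},{"delta_pos":[50,-155,-40],"rot":[0,0,0],"hand":0},{"delta_pos":[70,-160,-40],"rot":[0,0,0],"hand":0},{"delta_pos":[70,-160,-40],"rot":[0,0,0],"hand":0}]' | egrep 'time|tcp|force|rot'
python3 - <<'E'
from h import *
a=viewer.get_image("scene");b=viewer.get_image("side");cv2.imwrite("pics/i0.png",a);cv2.imwrite("pics/i3.png",b)
A=cv2.resize(a[205:305,220:360],None,fx=5,fy=5,interpolation=cv2.INTER_CUBIC)
B=cv2.resize(b[210:320,275:415],None,fx=5,fy=5,interpolation=cv2.INTER_CUBIC)
cv2.imwrite("pics/i1.png",A);cv2.imwrite("pics/i2.png",B)
E
```

```text
time_s: 7.87
tcp_pos: [0.6382, 0.0093, 0.1868]
tool_rot: [2.213, 2.219, 0.008]
ft_force: [0.2, 0.2, 0.9]
time_s: 8.37
tcp_pos: [0.4747, 0.0816, 0.2263]
tool_rot: [2.211, 2.222, 0.009]
ft_force: [-0.3, -0.2, -0.1]
```

View pics/i1.png

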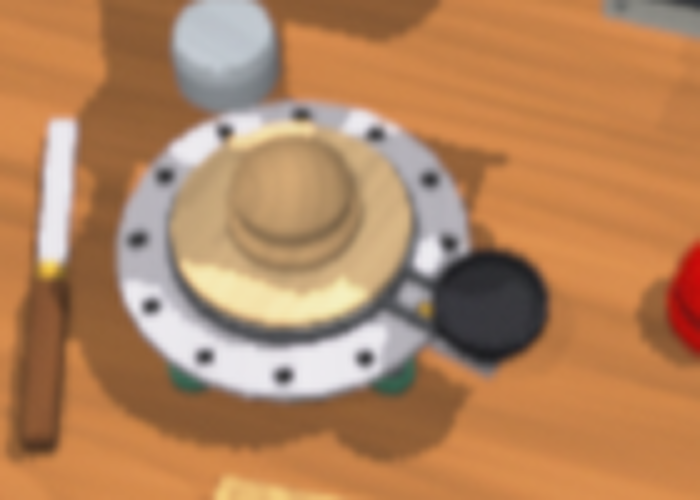

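View pics/i2.png

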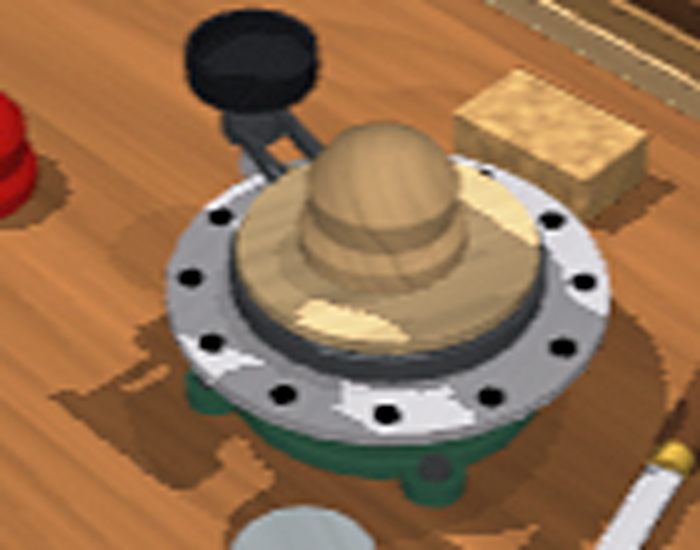

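View pics/i0.png

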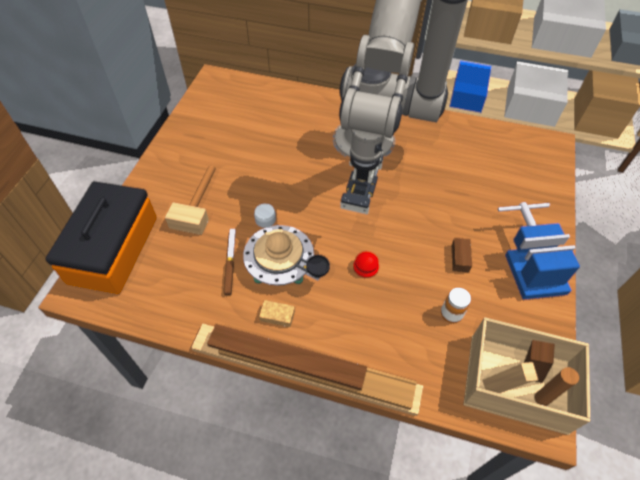

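Brass shows in the next hole at crop (426,309), the same spot where that hole was measured. The old hole at (450,243) is now dark, and the blank is still upright. I'll check the dish height numerically.

Run:
```python
from h import *
c=np.array([.604,-.1241])
for f,n,ang,L,R,U,V in(("a","",105.57,0,0,0,0),("i","",75.57,0,0,0,0)):
  for n,fn in(("side",{"a":"a_side","i":"i3"}[f]),("scene",{"a":"a_scene","i":"i0"}[f])):
    a=np.radians(ang)
    pu=proj(n,[c[0]+.137*np.cos(a),c[1]+.137*np.sin(a),.100]);pd=proj(n,[c[0]+.137*np.cos(a),c[1]+.137*np.sin(a),.0905])
    im=cv2.imread(f"pics/{fn}.png");x,y=pu.astype(int)
    m=np.zeros(im.shape[:2],np.uint8);m[y-16:y+17,x-18:x+19]=(im.max(2)<62)[y-16:y+17,x-18:x+19]
    m=cv2.morphologyEx(m,cv2.MORPH_OPEN,np.ones((9,9)))
    ys,xs=np.nonzero(m);print(f,n,"centroid",xs.mean().round(2),ys.mean().round(2),"up",pu.round(2),"at 9.5 down",pd.round(2))
```

```text
a side centroid 303.42 233.98 up [302.91 232.11] at 9.5 down [303.08 235.25]
a scene centroid 324.02 245.85 up [324.03 244.74] at 9.5 down [323.98 246.58]
i side centroid 324.93 222.0 up [324.37 220.37] at 9.5 down [324.45 223.47]
i scene centroid nan nan up [317.43 264.58] at 9.5 down [317.41 266.36]<stdin>:10: RuntimeWarning: Mean of empty slice.
  ret = ret.dtype.type(ret / rcount)
```

The dish's offset from the fully-up projection is 1.6 px now and was 1.9 px at the start. A 9.5 mm depression would shift it about 3.1 px, so it is fully up.

```bash
python3 -c "
from plant import manip,monitor
print(monitor.sense()['ft_force'],manip.hand_in())"
```

```text
the job is handed in; nothing more can be done
[ 1.08032648 -0.05398481  0.49804575] None
```

The carving stand is on its next hole clockwise and the plunger has sprung fully up. I handed the job in at about 8.5 s of the 32 s allowed.

With the fingers closed, I pressed the dish down about 13 mm (about 7–9 N). I pushed it 30° clockwise along the arc while it stayed pressed. I let it up at a measured dish angle of about 75.4° (target 75.57°), then lifted and backed the arm clear.

**Last checks:**
- **Pin:** brass shows in the next hole, at the position measured for that hole before the move, and the old hole is empty.
- **Plunger:** in the side view the dish sits at its full-up height, within 0.3 px of the offset it had at the start. Staying 9.5 mm down would have shifted it about 3 px.
- **Everything else:** the blank still stands in the middle of the plate and the other things on the bench look unmoved. The force reading on the clear arm was about 1 N, which is sensor noise.

**Checks that failed or disagreed:**
- The same height check in the scene view found no dish pixels, so the height rests on the side view alone.
- Early on, the wrist camera placed the dish about 4 mm further out than the other two views. I aimed near the other two, and that was within the room inside the dish.

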